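# Lock the slab roller's thickness gauge with its pin

## Robot

A 6-joint arm with a two-finger parallel gripper is mounted at the origin on the work surface. World frame = base frame: x ahead of the robot, y to its left, z up, the work surface at z = 0. Lengths are in m, angles in degrees, forces in N, time in s.
With the tool pointing down it reaches from about 0.3 to 0.75 m from the base axis. Payload 8.5 kg.
Tool frame: the origin (TCP) lies midway between the tips of the shut fingers; the grasp point (between the pads) lies behind it (grasp_offset is the z of the grasp point in the tool frame, in m); z points along the fingers, y is the direction in which the jaws open and shut (so a half turn about z gives the same grasp; the last joint's range is limited). The gripper opens to 85 mm and grips with 20 to 120 N. Pads are 22 mm wide; open, the fingers measure 114 mm over their backs; the gripper's body (76 mm by 85 mm) begins 54 mm behind the grasp point. The pads swing forward as they close: fully open they stand 13 mm farther back than shut.
Start: joints at [60.258, 21.807, 74.336, -0, 83.858, -12.336], TCP at [0.165, 0.525, 0.231] pointing down, gripper open.
Joint ranges: [-178.18, 178.18], [-50.72, 133.34], [12.68, 142.11], [-81.47, 261.47], [9.98, 163.14], [-165.26, 165.26]. Speed limits (degrees/s): [136.94, 136.94, 180, 180, 180, 180].

## Interface

Orientations are given as a 3x3 rotation matrix whose columns are the frame's x, y, z axes.
In Python, from rig import * gives the robot as it stands.
- The arm moves only by the shell command python3 -m pendant 'ROWS' [FORCE]. ROWS is JSON, one flat list of numbers, 7 for each row, row after row: the finger opening in mm, from 0 to 85.4, then the shift along the tool's x, y, z in units of 50 mm (1.0 is 50 mm), then the turn, a rotation vector about the tool's x, y, z in units of 8 degrees (1.0 is 8 degrees). In form: [hand, dx, dy, dz, wx, wy, wz, hand, dx, dy, dz, wx, wy, wz, ...]. A call has 1 to 12 rows; each row shifts and turns the commanded pose from where the row before left it, along the tool's axes as they then stand; what a row does not reach is not made up. A row lasts 1/10 s, in which the tool goes at most 50 mm and 8.59 degrees, less where a joint would pass 70% of its speed; a pose out of reach is approached as far as the arm can. A call is refused whole if a number of a shift passes 1 or a number of a turn 1, either way. A call with a gripper value outside its range is refused whole. The fingers move at their own pace and stop on an object; FORCE is the grip in N (left out, the last holds). Time passes only in rows, so rows that do not move let the fingers close. It gives the time, the measured TCP pose, the force and the opening at its end, in the units of the state.
- observe(): the state, without advancing time (a new reading comes with each control period).
- get_image(name): name is "scene" or "top" or "wrist"; returns a dict with "frame" (400x640x3 uint8, red, green, blue), "depth" (400x640 float32, m along the optical axis (not along the pixel's ray), 0 where there is no reading), "K" (3x3 intrinsics, pixels), "rvec" (rotation vector, rad) and "tvec" (3), from world to camera coordinates, as OpenCV has them. Camera axes: x right, y down, z forward; pixel columns grow to the right and rows downward; lengths in m; the calibration is good to about 2 mm. A picture is of the moment at which its call begins.
- close_job(): hands the job in, once; it reports no verdict.
The state is a dict: "time_s": time; "q": joint angles; "qvel": joint speeds; "joint_efforts": joint torques, N m; "position": TCP position; "tool_rot": TCP orientation; "ft_force": force on the tool from outside, world axes, zero at the start; "wrist_torque": the same for the moment, N m; "grip_width": finger opening in m.
Only numpy, scipy, OpenCV 4.12 (cv2) and the standard library are available. Lean on these libraries where they do the work, as an engineer would, in place of code of your own. Each camera call takes 0.05 s, during which the arm holds its last target.

## Task

Take the locking pin out of its wooden stand and put it through the rubber-lipped slot in the steel cover of the slab roller's gauge box. The hole it belongs in is in the gauge bar hidden below the cover, somewhere along the slot: slide the pin tip lightly along the bar until it drops in, without forcing it, then push it gently fully home, so that its collar sits flat on the cover, and let go. Leave the cup, the jar and the spatula where they are.

Things in the scene. Friction and masses are not known exactly. Their poses are not given: they have to be found in the camera images.
- pin_grip (a point): Centre of the handle of the loose locking pin (about 90 g), on its axis, 78 mm above its tip; z runs up the pin. From the top: round black handle 22 mm in diameter, 45 mm tall; steel collar 26 mm in diameter, 5 mm thick; steel shank 10 mm in diameter, 50 mm long. It starts upright in the stand.
- pin_tip (a point): Centre of the pin's foot, the bottom end of the shank, 50 mm below the collar's underside; z points up the pin to the handle. The last 3 mm of the shank taper to 6 mm diameter.
- stand_top (a point): Centre of the top face of the wooden pin stand, a fixed block 85 x 85 mm and 55 mm tall. The pin stands in its central bore (14 mm diameter), its collar resting on this face; lift it straight up by at least 55 mm to clear it.
- slot (a point): Centre of the slot, at the top face of the steel cover, 70 mm above the table; y runs along the slot, x across it, z up. Slot 12 mm wide, 64 mm long, square ends, closed by a limp split rubber dust lip that hides what is below and does not resist the pin. The cover, 120 x 180 mm (x, y), 6 mm thick, is the lid of the grey gauge box on the front of a slab roller, whose bed and roller (220 mm off, top at 111 mm) lie on the +x side.
- bar_level (a point): Fixed point straight below the slot's centre, 30 mm below the cover's top, axes as the slot: the level of the flat top of the hidden gauge bar. NOT the hole. The bar's one round through hole (11.5 mm, 1.5 mm chamfer) is on the slot's centre line, each time elsewhere: up to 22 mm to the -y or +y side of this point. With the pin home, its tip is 20 mm below this level.
- box_base (a point): Fixed point straight below the slot's centre, at the table; axes as the slot. How the hidden bar behaves: it is sprung and yields downward up to 6 mm (about 3 N to start, 11 N at the bottom, then hard), and along the slot it is clamped and does not give under any force the pin should bear (well above 25 N).
- mug: Terracotta cup without handle, loose, 76 mm across and 85 mm tall; origin at the centre of its underside. A bystander.
- jar: Closed glaze jar, loose, 64 mm across and 100 mm tall; origin at the centre of its underside. A bystander.
- spatula: Wooden spatula 200 mm long, lying loose on the table along its x axis. A bystander.
Not all that is in view belongs to the job. Of the things that look like the part that bears stand_top, the smaller one is meant. What is shaped like the part that bears pin_grip but green is not meant.

How it is judged:
By the outcome, as a careful person would: the job done as asked, in the order asked, and still so for the second after the job is handed in, with the robot touching nothing.
It also fails if it takes over 51 s, if anything falls off the work surface, if the arm or the gripper's body presses on something with over 40 N, if the wrist force passes 120 N, or if a joint passes its speed limit or range.

## Working session

There is one attempt and no reset: what is moved stays moved. The work goes in short steps, Python scripts to look and compute and a shell command to move; the robot and the scene stay as the last step left them, time stands still between calls to the robot, and variables do not carry over. Pictures are saved under pics/ and viewed, and the job is handed in when it is done.

```bash
mkdir -p pics; ls
python3 - <<'E'
from rig import *
import cv2
s=observe(); print({k:s[k] for k in ['time_s','position','tool_rot','ft_force','grip_width']}); 
try: print(grasp_offset)
except Exception as e: print(e)
for n in ['scene','top','wrist']:
    im=get_image(n); cv2.imwrite(f'pics/{n}0.png',im['frame'][:,:,::-1]); print(n,im['K'].tolist(),im['rvec'],im['tvec'])
E
```

```text
pics
{'time_s': 0.0, 'position': array([0.16438921, 0.52454552, 0.23069435]), 'tool_rot': array([[-9.54203007e-01,  2.99158894e-01, -7.60000233e-04],
       [ 2.99159667e-01,  9.54202195e-01, -1.29031693e-03],
       [ 3.39184106e-04, -1.45858571e-03, -9.99998879e-01]]), 'ft_force': array([-0.64188423,  0.38038746, -0.38641681]), 'grip_width': 0.08537683294768074}
-0.0187
scene [[510.0992298373207, 0.0, 325.1263518459197], [0.0, 510.0992298373207, 194.44600483068538], [0.0, 0.0, 1.0]] [ 1.68153039  1.96571885 -0.7311839 ] [ 0.01619223 -0.34418192  1.62614529]
top [[414.36674636086656, 0.0, 327.8398451760769], [0.0, 414.36674636086656, 204.57397270471643], [0.0, 0.0, 1.0]] [ 2.21618613 -2.1747389   0.07960607] [0.03803724 0.51071463 1.21066499]
wrist [[326.0034945825979, 0.0, 316.0781643478383], [0.0, 326.0034945825979, 194.25152937972885], [0.0, 0.0, 1.0]] [-2.33894961 -1.71809931 -0.24435939] [-0.54864747 -0.03574422  0.37900793]
```

View pics/scene0.png

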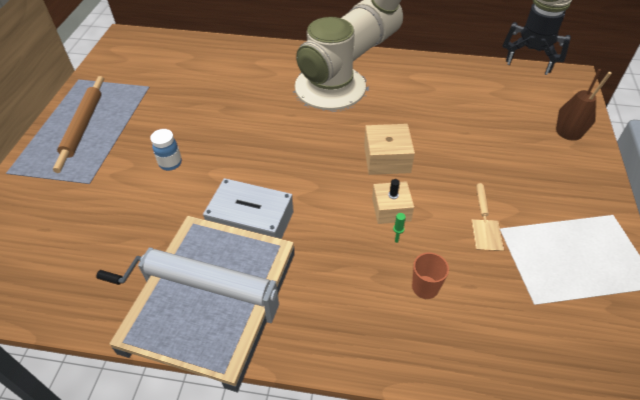

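View pics/top0.png

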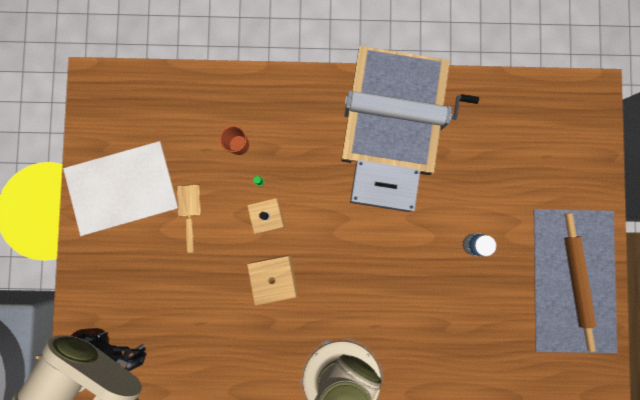

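View pics/wrist0.png

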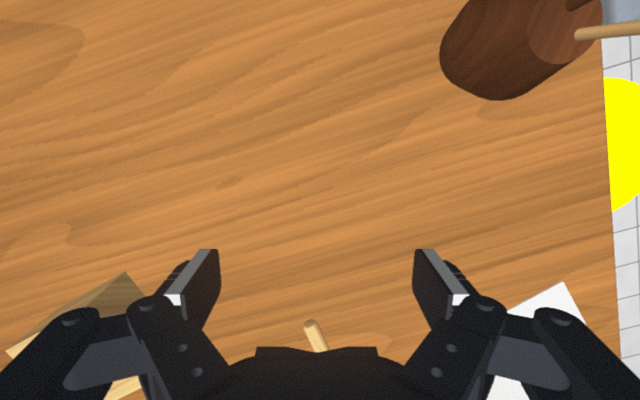

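Small stand with the black-handled pin is at top-image pixel (265,216). The larger empty block is at (271,281), which is the decoy. The green pin is at (258,181), also a decoy. The slot is at (386,185) in the grey box. Next I'll measure these and confirm with an enlarged crop.

```bash
cat > h.py <<'E'
from rig import *
import cv2, numpy as np
def ray(im,u,v,z):
    R,_=cv2.Rodrigues(np.array(im['rvec'],float)); t=np.array(im['tvec'],float).ravel()
    c=-R.T@t; d=R.T@np.linalg.inv(im['K'])@np.array([u,v,1.0]); return c+d*(z-c[2])/d[2]
def proj(im,p):
    return cv2.projectPoints(np.array([p],float),np.array(im['rvec'],float),np.array(im['tvec'],float),im['K'],None)[0].ravel()
def blobs(mask,x0,y0,x1,y1,mn=5):
    m=np.zeros_like(mask,np.uint8); m[y0:y1,x0:x1]=mask[y0:y1,x0:x1]
    n,l,st,c=cv2.connectedComponentsWithStats(m)
    return [(st[i].tolist(),c[i].round(2).tolist(),l==i) for i in range(1,n) if st[i,4]>=mn]
E
python3 - <<'E'
from h import *
im=get_image('top'); sc=get_image('scene')
f=im['frame']; g=f.max(2)
for nm,box,z in [('handle',(245,198,285,234),.105),('slot',(365,172,405,198),.070)]:
    for st,c,m in blobs((g<60),*box):
        ys,xs=np.where(m); r=cv2.minAreaRect(np.c_[xs,ys].astype(np.float32))
        b=cv2.boxPoints(r)
        print(nm,st,c,r, ray(im,*c,z).round(4)); 
        if nm=='slot':
            e=[ray(im,*p,z)[:2].round(4).tolist() for p in b]; print(e)
            mu=np.cov(np.c_[xs,ys].T); w,V=np.linalg.eigh(mu); a=V[:,1]
            d=ray(im,c[0]+20*a[0],c[1]+20*a[1],z)-ray(im,*c,z); print('yaw of slot y axis dir',d/np.linalg.norm(d))
        print('depth z', im['depth'][int(c[1]),int(c[0])])
fs=sc['frame']; gs=fs.max(2)
for nm,box,z in [('handle',(380,172,410,205),.0825),('slot',(225,195,270,215),.07)]:
    for st,c,m in blobs((gs<60),*box): print('scene',nm,st,c,ray(sc,*c,z).round(4))
for nm,p in [('green',(258,181)),('mug',(235,140)),('jar',(485,245)),('bigstand',(271,281)),('spat',(190,215))]: print(nm,ray(im,*p,.05).round(3))
for st,c,m in blobs(cv2.inRange(f,(130,140,150),(255,255,255))>0,345,155,425,215,50): print('cover',st,c,ray(im,*c,.07).round(4))
a=cv2.resize(f[160:310,220:440],None,fx=3.5,fy=3.5,interpolation=2); cv2.imwrite('pics/c_top.png',a[:,:,::-1])
b=cv2.resize(fs[110:260,200:420],None,fx=3.5,fy=3.5,interpolation=2); cv2.imwrite('pics/c_sc.png',b[:,:,::-1])
E
```

```text
handle [260, 213, 8, 6, 42] [263.64, 215.4] ((263.5, 215.5), (5.0, 7.0), 90.0) [0.4714 0.2235 0.105 ]
depth z 1.133662
slot [376, 183, 20, 5, 57] [385.56, 184.98] ((385.50579833984375, 184.96243286132812), (19.387290954589844, 2.8130578994750977), 8.746162414550781) [ 0.5654 -0.1146  0.07  ]
[[0.5652, -0.0866], [0.5731, -0.0877], [0.5658, -0.1423], [0.5578, -0.1412]]
yaw of slot y axis dir [0.12483582 0.99217741 0.        ]
depth z 1.1820136
scene handle [390, 180, 9, 16, 104] [394.07, 187.39] [0.4728 0.2276 0.0825]
scene slot [237, 201, 23, 7, 39] [247.64, 203.79] [ 0.5677 -0.1142  0.07  ]
green [0.572 0.25  0.05 ]
mug [0.69 0.32 0.05]
jar [ 0.4   -0.405  0.05 ]
bigstand [0.287 0.205 0.05 ]
spat [0.47  0.442 0.05 ]
cover [352, 160, 68, 51, 2507] [385.43, 184.69] [ 0.5663 -0.1142  0.07  ]
```

View pics/c_top.png

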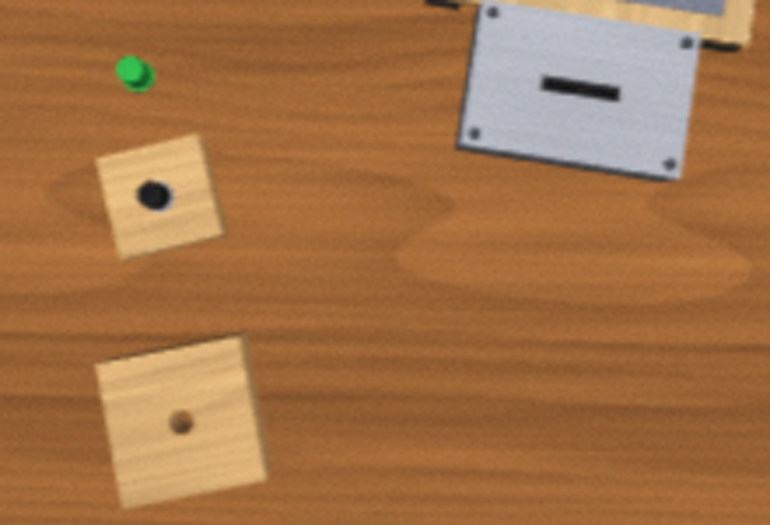

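View pics/c_sc.png

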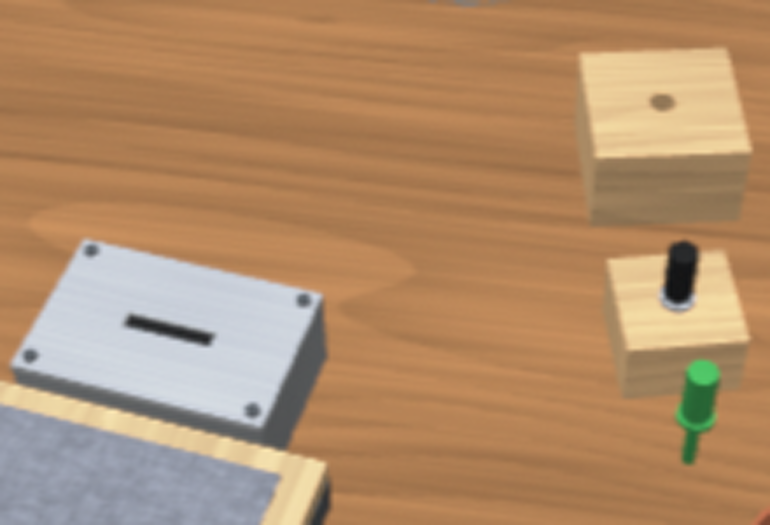

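The enlarged crops confirm it. The black-handled pin stands in the smaller block. The larger block is empty, and the green pin stands apart behind the small block. I'll move above the pin with the jaws aligned to the slot direction.

```bash
cat >> h.py <<'E'
def delta(target,yaw_y=None):
    s=observe(); R=s['tool_rot']; d=R.T@(np.array(target)-s['position'])
    o=d/0.05
    print('t',round(s['time_s'],2),'pos',s['position'].round(4),'delta units',o.round(3),'ft',s['ft_force'].round(2),'w',round(s['grip_width'],4))
    a=np.degrees(np.arctan2(R[1,1],R[0,1])); print('tool y angle',a.round(2),'tilt z',R[:,2].round(4))
E
python3 -m pendant '[85,0,0,0,0,0,-0.64, 85,0,0,0,0,0,-0.64, 85,-0.65,-0.5,0,0,0,0, 85,-0.65,-0.5,0,0,0,0, 85,-0.65,-0.5,0,0,0,0, 85,-0.65,-0.5,0,0,0,0, 85,-0.65,-0.5,0,0,0,0, 85,-0.65,-0.5,0,0,0,0, 85,-0.65,-0.5,0,0,0,0, 85,-0.65,-0.5,0,0,0,0, 85,-0.65,-0.5,0,0,0,0, 85,-0.65,-0.5,0,0,0,0]' 40
python3 -c "
from h import *
delta([.472,.2255,.2])"
```

```text
time_s: 1.45
position: [0.4568, 0.2348, 0.2313]
tool_rot: [[-0.992, 0.125, 0.0], [0.125, 0.992, 0.0], [-0.0, 0.0, -1.0]]
ft_force: [-0.4, 1.6, -0.6]
grip_width: 0.0851
t 1.45 pos [0.4568 0.2348 0.2313] delta units [-0.325 -0.147  0.627] ft [-0.35  1.57 -0.64] w 0.0851
tool y angle 82.83 tilt z [ 0.e+00  1.e-04 -1.e+00]
```

```bash
python3 -m pendant '[85,-0.32,-0.15,0.3,0,0,0, 85,0,0,0.3,0,0,0, 85,0,0,0,0,0,0]'
python3 -c "
from h import *
delta([.472,.2255,.068])
im=get_image('wrist'); cv2.imwrite('pics/w1.png',im['frame'][:,:,::-1])
print('expect handle top px',proj(im,[.472,.2255,.105]), proj(im,[.472,.2255,.06]),'tcp axis',proj(im,list(observe()['position'][:2])+[.105]))
f=im['frame']
for st,c,m in blobs(f.max(2)<70,200,100,440,330,100): print(st,c,ray(im,*c,.105).round(4))
"
```

```text
time_s: 1.75
position: [0.4702, 0.2261, 0.1995]
tool_rot: [[-0.992, 0.126, -0.004], [0.126, 0.992, -0.001], [0.004, -0.001, -1.0]]
ft_force: [-1.2, -0.3, 1.1]
grip_width: 0.0851
t 1.75 pos [0.4702 0.2261 0.1995] delta units [-0.047 -0.004  2.63 ] ft [-1.24 -0.3   1.07] w 0.0851
tool y angle 82.77 tilt z [-4.e-03 -9.e-04 -1.e+00]
expect handle top px [316.7173215  200.46547316] [316.66829304 185.61907317] tcp axis [317.89388385 198.30221544]
[200, 249, 21, 81, 1162] [208.89, 284.51] [0.5327 0.1283 0.105 ]
[412, 249, 28, 81, 1590] [426.52, 288.82] [0.5592 0.3059 0.105 ]
```

View pics/w1.png

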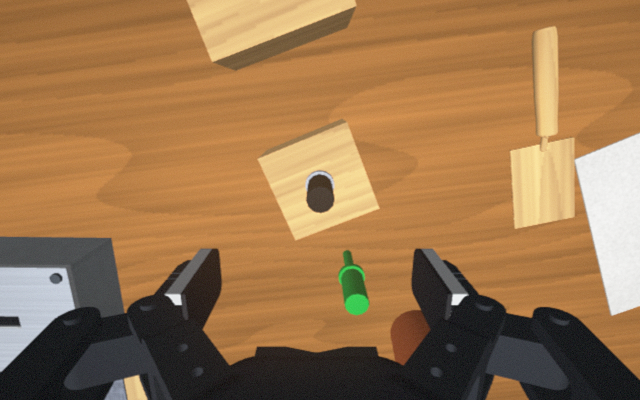

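The wrist view shows the pin's handle at about (320,192) in the small stand, between the jaws, with the green pin at (353,285). I'll refine the handle position by mask.

```bash
python3 -c "
from h import *
im=get_image('wrist'); f=im['frame'].astype(int)
m=(f[:,:,0]-f[:,:,2]<45)&(f.max(2)<110)
for st,c,mm in blobs(m,290,160,350,225,50):
    print(st,c); xs=st[0]+st[2]/2-.5; r=st[2]/2; bot=st[1]+st[3]-.5
    print('top disc centre',xs,bot-r,ray(im,xs,bot-r,.105).round(4))
delta([.472,.2255,.068])
cv2.imwrite('pics/w1c.png',cv2.resize(im['frame'][150:250,270:370],None,fx=5,fy=5)[:,:,::-1])
"
```

```text
[306, 174, 27, 37, 803] [318.96, 192.48]
top disc centre 319.0 197.0 [0.4703 0.2281 0.105 ]
t 1.85 pos [0.4706 0.2269 0.2016] delta units [-0.032 -0.025  2.673] ft [-0.74  0.36  0.41] w 0.0845
tool y angle 82.85 tilt z [-2.e-04  0.e+00 -1.e+00]
```

View pics/w1c.png

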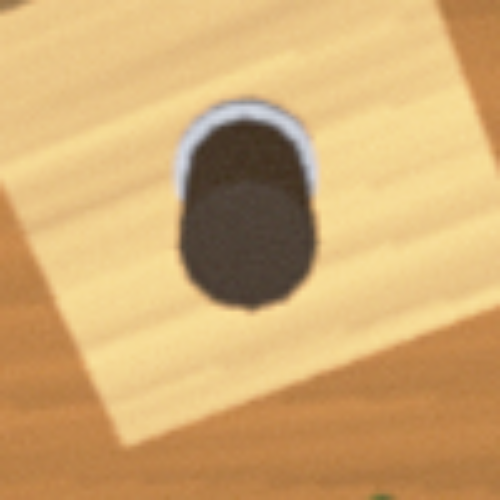

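The crop shows the top disc centred at about (319.6,198.5), which agrees with the pin at roughly (0.471,0.227). I'll descend.

```bash
python3 -m pendant '[85,0,0,0.5,0,0,0, 85,0,0,0.5,0,0,0, 85,0,0,0.5,0,0,0, 85,0,0,0.5,0,0,0, 85,0,0,0.4,0,0,0, 85,0,0,0.2,0,0,0, 85,0,0,0,0,0,0, 85,0,0,0,0,0,0]'
python3 -c "
from h import *
delta([.4713,.227,.067])"
```

```text
time_s: 2.65
position: [0.4713, 0.2271, 0.0724]
tool_rot: [[-0.992, 0.124, 0.002], [0.124, 0.992, 0.0], [-0.002, 0.001, -1.0]]
ft_force: [0.3, 0.8, -0.1]
grip_width: 0.0852
t 2.65 pos [0.4713 0.2271 0.0724] delta units [-0.001 -0.002  0.108] ft [ 0.29  0.81 -0.08] w 0.0852
tool y angle 82.86 tilt z [ 1.7e-03  4.0e-04 -1.0e+00]
```

```bash
python3 -m pendant '[85,0,0,0.1,0,0,0, 40,0,0,0,0,0,0, 30,0,0,0,0,0,0, 15,0,0,0,0,0,0, 15,0,0,0,0,0,0, 15,0,0,0,0,0,0, 15,0,0,0,0,0,0, 15,0,0,0,0,0,0, 15,0,0,0,0,0,0]' 40
python3 -c "
from h import *
delta([.4713,.227,.067])"
```

```text
time_s: 3.55
position: [0.4709, 0.2268, 0.0666]
tool_rot: [[-0.992, 0.125, 0.001], [0.125, 0.992, 0.0], [-0.001, 0.0, -1.0]]
ft_force: [-1.4, 0.4, 5.1]
grip_width: 0.0212
t 3.55 pos [0.4709 0.2268 0.0666] delta units [-0.008  0.005 -0.008] ft [-1.4  0.4  5.1] w 0.0212
tool y angle 82.83 tilt z [ 5.e-04  1.e-04 -1.e+00]
```

```bash
python3 -m pendant '[15,0,0,-0.2,0,0,0, 15,0,0,-0.3,0,0,0, 15,0,0,-0.4,0,0,0, 15,0,0,-0.4,0,0,0, 15,0,0,-0.4,0,0,0, 15,0,0,-0.4,0,0,0, 15,0,0,0,0,0,0, 15,0,0,0,0,0,0]'
python3 -c "
from h import *
delta([.566,-.1144,.17])
im=get_image('wrist'); cv2.imwrite('pics/w2.png',im['frame'][:,:,::-1])
im=get_image('scene'); cv2.imwrite('pics/s2.png',cv2.resize(im['frame'][80:280,190:450],None,fx=3,fy=3)[:,:,::-1])
"
```

```text
time_s: 4.35
position: [0.4705, 0.2267, 0.171]
tool_rot: [[-0.992, 0.125, -0.0], [0.125, 0.992, -0.0], [0.0, -0.0, -1.0]]
ft_force: [-0.1, -0.9, -2.0]
grip_width: 0.0209
t 4.35 pos [0.4705 0.2267 0.171 ] delta units [-2.747 -6.53   0.021] ft [-0.11 -0.91 -2.  ] w 0.0209
tool y angle 82.83 tilt z [-3.e-04 -1.e-04 -1.e+00]
```

View pics/w2.png

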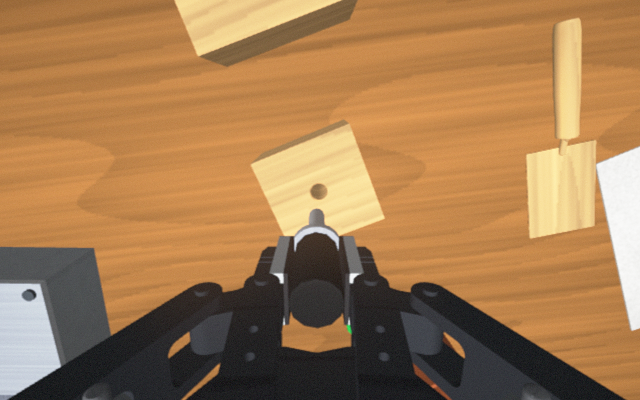

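View pics/s2.png

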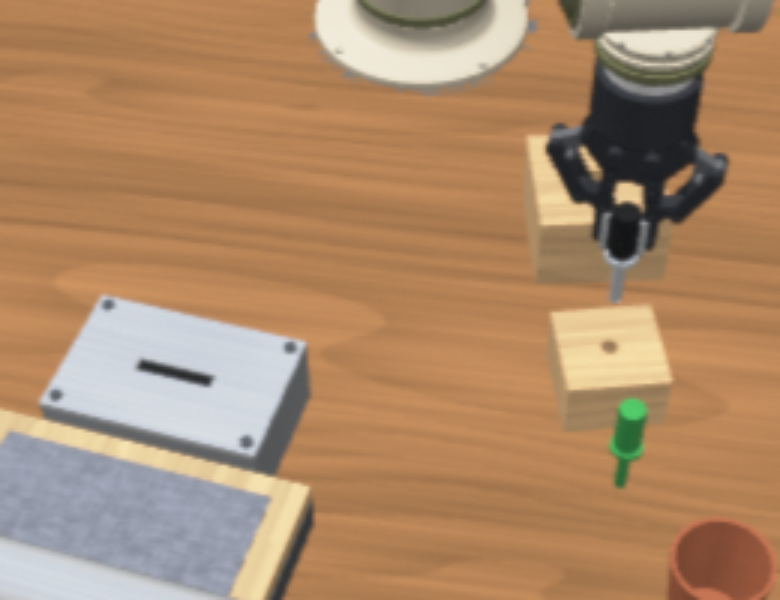

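The pin is lifted clear and vertical. The stand bore is empty at (319,190) in the wrist view, with the tip at about (317,212). Now I'll move over the slot.

```bash
python3 -m pendant '[15,-0.15,-0.35,0,0,0,0, 15,-0.25,-0.6,0,0,0,0, 15,-0.27,-0.65,0,0,0,0, 15,-0.27,-0.65,0,0,0,0, 15,-0.27,-0.65,0,0,0,0, 15,-0.27,-0.65,0,0,0,0, 15,-0.27,-0.65,0,0,0,0, 15,-0.27,-0.65,0,0,0,0, 15,-0.27,-0.65,0,0,0,0, 15,-0.27,-0.65,0,0,0,0, 15,-0.18,-0.43,0,0,0,0, 15,0,0,0,0,0,0]'
python3 -m pendant '[15,0,0,0,0,0,0, 15,0,0,0,0,0,0]'
python3 -c "
from h import *
delta([.566,-.1144,.145])
im=get_image('wrist'); cv2.imwrite('pics/w3.png',im['frame'][:,:,::-1])
p=observe()['position']
print('tip expect px',proj(im,p-[0,0,.0616]),'handle top',proj(im,p+[0,0,.0384]))
cv2.imwrite('pics/w3c.png',cv2.resize(im['frame'][150:350,220:420],None,fx=3,fy=3,interpolation=2)[:,:,::-1])
"
```

```text
time_s: 5.65
position: [0.5658, -0.1194, 0.1698]
tool_rot: [[-0.992, 0.128, -0.002], [0.128, 0.992, 0.0], [0.002, 0.0, -1.0]]
ft_force: [-0.2, 0.1, -1.8]
grip_width: 0.0207
time_s: 5.85
position: [0.5652, -0.1158, 0.1708]
tool_rot: [[-0.992, 0.124, -0.001], [0.124, 0.992, 0.001], [0.001, 0.001, -1.0]]
ft_force: [-0.2, 0.4, -0.2]
grip_width: 0.0208
t 5.85 pos [ 0.5652 -0.1158  0.1708] delta units [-0.012  0.03   0.516] ft [-0.19  0.35 -0.25] w 0.0208
tool y angle 82.88 tilt z [-1.2e-03  7.0e-04 -1.0e+00]
tip expect px [317.31894646 212.45441184] handle top [318.58651611 302.96023767]
```

View pics/w3c.png

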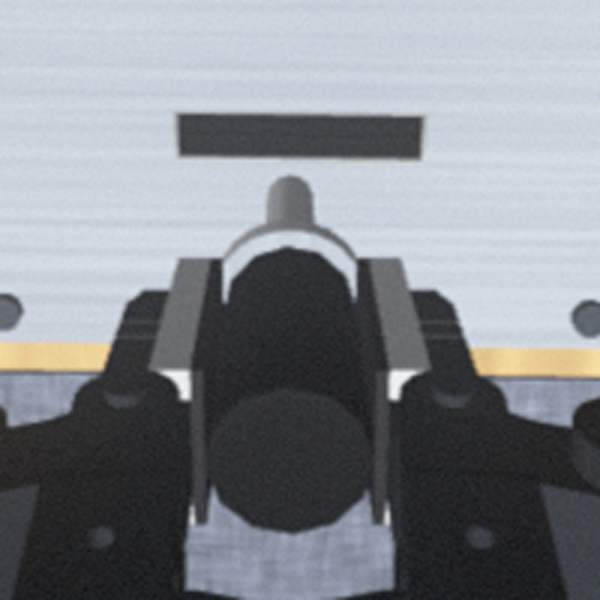

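The slot spans about (279–361, 188–202) and the pin tip at (317,212) matches the expected tool-axis projection. I'll measure the slot in this view.

```bash
python3 -c "
from h import *
im=get_image('wrist'); f=im['frame']
for st,c,m in blobs(f.max(2)<120,265,180,375,206,200):
    ys,xs=np.where(m); r=cv2.minAreaRect(np.c_[xs,ys].astype(np.float32)); print(st,c,r)
    b=np.array([ray(im,*p,.07)[:2] for p in cv2.boxPoints(r)]); print(b.round(4).tolist(),'centre',ray(im,*c,.07).round(4))
    for i in range(4): print(np.linalg.norm(b[i]-b[i-1]).round(4), np.degrees(np.arctan2(*(b[i]-b[i-1])[::-1])).round(2))
p=observe()['position']; tip=p-[0,0,.0616]
# line of sight check
h,w=200,200
m=f[195:235,290:345]
delta([.566,-.1144,.145])
ed=f[205:225,300:335].max(2); print(ed[4:14,10:26])
"
```

```text
[279, 188, 82, 15, 1103] [319.03, 194.61] ((319.42108154296875, 194.6045379638672), (81.02013397216797, 13.87186336517334), 0.8069294095039368)
[[0.5662, -0.1459], [0.5551, -0.144], [0.5637, -0.0819], [0.575, -0.0831]] centre [ 0.5649 -0.114   0.07  ]
0.0635 -97.97
0.0112 170.29
0.0627 82.04
0.0113 -5.73
t 5.95 pos [ 0.5654 -0.1158  0.1712] delta units [-0.009  0.028  0.524] ft [ 0.3   1.07 -1.42] w 0.0212
tool y angle 82.9 tilt z [-5.e-04  3.e-04 -1.e+00]
[[222 219 194 166 148 124 115 118 119 131 171 208 222 223 220 224]
 [217 190 153 136 125 120 113 109 107 109 123 158 193 219 223 222]
 [197 155 139 127 125 116 118 112 106 108 103 112 152 206 223 222]
 [163 146 140 135 123 120 111 111 113 109 106 108 130 188 224 223]
 [156 140 141 130 124 120 114 113 111 109 107 107 112 162 214 222]
 [153 143 138 133 129 117 113 111 111 106 110 107 107 137 187 221]
 [148 140 139 129 123 117 113 111 109 109 107 107 106 123 179 221]
 [148 142 138 128 123 115 111 110 109 109 111 106 105 121 178 225]
 [147 139 138 130 126 118 110 112 111 105 107 107 105 121 181 224]
 [147 143 136 132 123 118 112 109 108 106 107 106 108 108 171 221]]
```

```bash
python3 -m pendant '[15,0,0.03,0.3,0,0,0, 15,0,0,0.25,0,0,0, 15,0,0,0.1,0,0,0, 15,0,0,0,0,0,0, 15,0,0,0,0,0,0]'
python3 -c "
from h import *
im=get_image('wrist'); f=im['frame']
p=observe()['position']; print('tip expect px',proj(im,p-[0,0,.0616]))
for st,c,m in blobs(f.max(2)<120,250,160,390,211,200):
    print(st,c,ray(im,*c,.07).round(4))
delta([.565,-.114,.137])
cv2.imwrite('pics/w4c.png',cv2.resize(f[150:250,260:380],None,fx=5,fy=5,interpolation=2)[:,:,::-1])
"
```

```text
time_s: 6.45
position: [0.5661, -0.1151, 0.1394]
tool_rot: [[-0.992, 0.124, 0.001], [0.124, 0.992, -0.0], [-0.001, -0.0, -1.0]]
ft_force: [0.0, -0.6, -0.8]
grip_width: 0.0211
tip expect px [317.10183468 212.18933671]
[273, 199, 93, 12, 1080] [318.28, 204.55] [ 0.5635 -0.114   0.07  ]
t 6.5 pos [ 0.5661 -0.1152  0.1395] delta units [0.025 0.021 0.05 ] ft [-0.1  -0.47 -1.  ] w 0.0212
tool y angle 82.85 tilt z [ 1.e-03 -5.e-04 -1.e+00]
```

View pics/w4c.png

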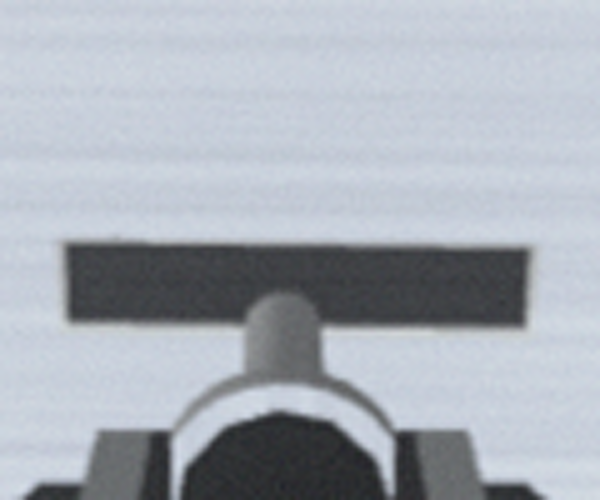

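```bash
python3 -c "
from h import *
im=get_image('wrist'); f=im['frame'].max(2).astype(float)
def edges(c):
    # dark band rows at column c, subpixel at 150
    col=f[180:230,c-1:c+2].mean(1); a=np.where(col<150)[0]; i,j=a[0],a[-1]
    t=i-(150-col[i])/(col[i-1]-col[i]); b=j+(150-col[j])/(col[j+1]-col[j]); return 180+t,180+b
P=[]
for c in list(range(278,300,3))+list(range(335,362,3)):
    t,b=edges(c); P.append(ray(im,c,(t+b)/2,.07)); 
    if c in(278,359): print(c,t,b,np.linalg.norm(ray(im,c,t,.07)-ray(im,c,b,.07)))
P=np.array(P)[:,:2]; k=np.polyfit(P[:,1],P[:,0],1); print('x=',k, 'yaw',90-np.degrees(np.arctan(k[0])))
row=f[203:206].mean(0); a=np.where(row[250:400]<150)[0]+250; l,r=ray(im,a[0]-.5,204,.07),ray(im,a[-1]+.5,204,.07); print('ends',l,r,(l+r)/2)
s=observe();p=s['position']; print(p, 'centreline x at tip y',np.polyval(k,p[1]),'tilt',s['tool_rot'][:,2])
print('tip px',proj(im,p-[0,0,.0616]))
"
```

```text
278 197.53398058252426 214.0 0.01187784456475845
359 198.5069124423963 214.97340425531914 0.011901407676432616
x= [0.13860906 0.58073248] yaw 82.10856723890754
ends [ 0.55931665 -0.14514995  0.07      ] [ 0.56723661 -0.08207909  0.07      ] [ 0.56327663 -0.11361452  0.07      ]
[ 0.56607414 -0.11526534  0.1395109 ] centreline x at tip y 0.5647556559912181 tilt [ 1.08903853e-03 -5.05814125e-04 -9.99999279e-01]
tip px [317.14813634 211.98127085]
```

The slot centreline lies 1.3 mm to the −x side of the tip and the slot yaw is about 82.1°. I'll correct that and go to the −y end (about 23 mm off centre), checking before I enter.

```bash
python3 -m pendant '[15,0.026,0,0,0,0,0.09, 15,0,-0.22,0,0,0,0, 15,0,-0.21,0,0,0,0, 15,0,0,0,0,0,0, 15,0,0,0,0,0,0, 15,0,0,0,0,0,0]'
cat >> h.py <<'E'
def slotline(tag):
    im=get_image('wrist'); F=im['frame']; f=F.max(2).astype(float); s=observe(); p=s['position']
    P=[];W=[]
    for c in range(262,420,3):
        col=f[175:235,c-1:c+2].mean(1); a=np.where(col<150)[0]
        if len(a)<5 or a[0]==0 or a[-1]==59: continue
        i,j=a[0],a[-1]; t=i-(150-col[i])/(col[i-1]-col[i]); b=j+(150-col[j])/(col[j+1]-col[j])
        t+=175;b+=175; w=np.linalg.norm(ray(im,c,t,.07)-ray(im,c,b,.07))
        if .011<w<.0128: P.append(ray(im,c,(t+b)/2,.07)[:2])
    P=np.array(P); k=np.polyfit(P[:,1],P[:,0],1)
    tip=p+s['tool_rot'][:,2]*.0616
    print(len(P),'yaw',90-np.degrees(np.arctan(k[0])).round(2),'tip',tip.round(4),'line x - tip x mm',1000*(np.polyval(k,tip[1])-tip[0]),'yspan',P[:,1].min(),P[:,1].max())
    print('tip px',proj(im,tip))
    cv2.imwrite(f'pics/{tag}.png',cv2.resize(F[150:250,260:420],None,fx=5,fy=5,interpolation=2)[:,:,::-1])
E
python3 -c "
from h import *
slotline('w5'); delta([.5616,-.137,.137])"
```

```text
time_s: 7.15
position: [0.5615, -0.1364, 0.1388]
tool_rot: [[-0.991, 0.137, -0.0], [0.137, 0.991, 0.0], [0.0, 0.0, -1.0]]
ft_force: [1.0, -0.3, -1.2]
grip_width: 0.0207
19 yaw 82.1 tip [ 0.5616 -0.1362  0.0772] line x - tip x mm 0.2772148394712959 yspan -0.1209411738690971 -0.08433465374056522
tip px [317.42209912 212.15047672]
t 7.2 pos [ 0.5616 -0.1362  0.1388] delta units [-0.003 -0.015  0.036] ft [-0.09  0.57 -0.33] w 0.0209
tool y angle 82.12 tilt z [-0.e+00  1.e-04 -1.e+00]
```

View pics/w5.png

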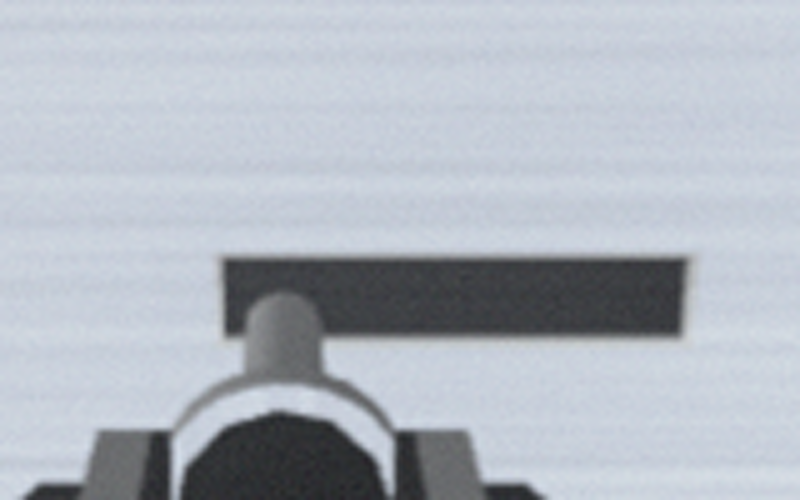

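The tip at about (316.5,212) is lined up with the slot near its −y end, with 0.3 mm cross error. I'll enter the slot gently.

```bash
python3 -m pendant '[15,-0.005,0,0.06,0,0,0, 15,0,0,0.06,0,0,0, 15,0,0,0.06,0,0,0, 15,0,0,0.04,0,0,0, 15,0,0,0,0,0,0, 15,0,0,0,0,0,0]'|grep -v rot
python3 -m pendant '[15,0,0,0.06,0,0,0, 15,0,0,0.06,0,0,0, 15,0,0,0,0,0,0, 15,0,0,0,0,0,0]'|grep -v rot
```

```text
time_s: 7.8
position: [0.5618, -0.1364, 0.1278]
ft_force: [0.1, -0.0, -2.1]
grip_width: 0.0209
time_s: 8.2
position: [0.5618, -0.1365, 0.1217]
ft_force: [-0.5, -0.0, -1.2]
grip_width: 0.0207
```

The tip is through the lip with no contact force. I'll go on down to near the bar.

```bash
python3 -m pendant '[15,0,0,0.08,0,0,0, 15,0,0,0.08,0,0,0, 15,0,0,0.08,0,0,0, 15,0,0,0.06,0,0,0, 15,0,0,0,0,0,0, 15,0,0,0,0,0,0]'|grep -v rot
python3 -m pendant '[15,0,0,0.04,0,0,0, 15,0,0,0,0,0,0, 15,0,0,0,0,0,0]'|grep -v rot
```

```text
time_s: 8.8
position: [0.5619, -0.1365, 0.1068]
ft_force: [-0.3, 0.3, -2.1]
grip_width: 0.0211
time_s: 9.1
position: [0.5618, -0.1364, 0.1049]
ft_force: [-0.6, 0.1, -1.0]
grip_width: 0.0211
```

```bash
for i in 1; do python3 -m pendant '[15,0,0,0.04,0,0,0, 15,0,0,0,0,0,0, 15,0,0,0,0,0,0]'|grep -v rot
python3 -m pendant '[15,0,0,0.02,0,0,0, 15,0,0,0,0,0,0, 15,0,0,0,0,0,0]'|grep -v rot; done
```

```text
time_s: 9.4
position: [0.5618, -0.1364, 0.1028]
ft_force: [-0.1, 0.2, -1.0]
grip_width: 0.0212
time_s: 9.7
position: [0.5618, -0.1364, 0.1018]
ft_force: [-0.2, 0.1, -0.7]
grip_width: 0.0213
```

```bash
python3 -m pendant '[15,0,0,0.02,0,0,0, 15,0,0,0,0,0,0, 15,0,0,0,0,0,0]'|grep -v rot
python3 -m pendant '[15,0,0,0.02,0,0,0, 15,0,0,0,0,0,0, 15,0,0,0,0,0,0]'|grep -v rot
```

```text
time_s: 10.0
position: [0.562, -0.1365, 0.1012]
ft_force: [0.2, 0.4, 2.8]
grip_width: 0.0209
time_s: 10.3
position: [0.5619, -0.1365, 0.1]
ft_force: [-0.2, 0.1, 4.2]
grip_width: 0.0211
```

Contact with the bar at TCP z ≈ 0.1013, now about 5 N net. I'll slide along +y in 2 mm steps.

```bash
python3 -m pendant '[15,0,0.04,0,0,0,0, 15,0,0,0,0,0,0]'|grep -v -e rot -e grip
python3 -m pendant '[15,0,0.04,0,0,0,0, 15,0,0,0,0,0,0]'|grep -v -e rot -e grip
```

```text
time_s: 10.5
position: [0.5623, -0.1348, 0.1]
ft_force: [-0.0, -2.2, 4.2]
time_s: 10.7
position: [0.5625, -0.1325, 0.0999]
ft_force: [-0.7, -2.4, 4.5]
```

```bash
python3 -m pendant '[15,0,0.04,0,0,0,0, 15,0,0,0,0,0,0]'|grep -v -e rot -e grip
python3 -m pendant '[15,0,0.04,0,0,0,0, 15,0,0,0,0,0,0]'|grep -v -e rot -e grip
```

```text
time_s: 10.9
position: [0.5627, -0.1304, 0.0999]
ft_force: [0.2, -1.5, 4.3]
time_s: 11.1
position: [0.5629, -0.1283, 0.0998]
ft_force: [-0.1, -1.9, 4.8]
```

```bash
python3 -m pendant '[15,0,0.04,0,0,0,0, 15,0,0,0,0,0,0]'|grep -v -e rot -e grip
python3 -m pendant '[15,0,0.04,0,0,0,0, 15,0,0,0,0,0,0]'|grep -v -e rot -e grip
```

```text
time_s: 11.3
position: [0.5632, -0.1262, 0.0998]
ft_force: [-0.2, -3.6, 3.8]
time_s: 11.5
position: [0.5635, -0.1243, 0.0998]
ft_force: [-0.1, -1.3, 4.3]
```

```bash
python3 -m pendant '[15,0,0.04,0,0,0,0, 15,0,0,0,0,0,0]'|grep -v -e rot -e grip
python3 -m pendant '[15,0,0.04,0,0,0,0, 15,0,0,0,0,0,0]'|grep -v -e rot -e grip
```

```text
time_s: 11.7
position: [0.5637, -0.1223, 0.0998]
ft_force: [0.1, -2.3, 4.2]
time_s: 11.9
position: [0.564, -0.1202, 0.0998]
ft_force: [0.3, -1.9, 5.1]
```

```bash
python3 -m pendant '[15,0,0.04,0,0,0,0, 15,0,0,0,0,0,0]'|grep -v -e rot -e grip
python3 -m pendant '[15,0,0.04,0,0,0,0, 15,0,0,0,0,0,0]'|grep -v -e rot -e grip
```

```text
time_s: 12.1
position: [0.5641, -0.1177, 0.0995]
ft_force: [0.1, 1.4, 1.8]
time_s: 12.3
position: [0.5641, -0.1159, 0.0992]
ft_force: [0.2, -0.2, -0.7]
```

Fz has dropped to zero at y ≈ −0.1159, so the tip is dipping into the hole. I'll find the far rim with small steps to centre it.

```bash
python3 -m pendant '[15,0,0.02,0,0,0,0, 15,0,0,0,0,0,0]'|grep -v -e rot -e grip
python3 -m pendant '[15,0,0.02,0,0,0,0, 15,0,0,0,0,0,0]'|grep -v -e rot -e grip
```

```text
time_s: 12.5
position: [0.5645, -0.1154, 0.0995]
ft_force: [0.5, -0.3, -1.0]
time_s: 12.7
position: [0.5648, -0.1145, 0.0998]
ft_force: [-1.0, 0.5, -1.4]
```

```bash
python3 -m pendant '[15,0,0.01,0.02,0,0,0, 15,0,0,0.02,0,0,0, 15,0,0,0,0,0,0, 15,0,0,0,0,0,0]'|grep -v -e rot -e grip
```

```text
time_s: 13.1
position: [0.5648, -0.1142, 0.0978]
ft_force: [0.2, -1.2, -1.0]
```

```bash
python3 -m pendant '[15,0,0,0.03,0,0,0, 15,0,0,0,0,0,0, 15,0,0,0,0,0,0]'|grep -v -e rot -e grip
python3 -m pendant '[15,0,0,0.03,0,0,0, 15,0,0,0,0,0,0, 15,0,0,0,0,0,0]'|grep -v -e rot -e grip
```

```text
time_s: 13.4
position: [0.5648, -0.1143, 0.0962]
ft_force: [-0.6, -2.1, -1.6]
time_s: 13.7
position: [0.5648, -0.1142, 0.0947]
ft_force: [-0.2, -1.6, -1.3]
```

In the hole: 6.6 mm below bar level with no axial force. There's a slight −y side force, so I'll ease by 0.4 mm and go on down.

```bash
python3 -m pendant '[15,0,-0.008,0,0,0,0, 15,0,0,0.04,0,0,0, 15,0,0,0,0,0,0, 15,0,0,0,0,0,0]'|grep -v -e rot -e grip
python3 -m pendant '[15,0,0,0.04,0,0,0, 15,0,0,0.02,0,0,0, 15,0,0,0,0,0,0, 15,0,0,0,0,0,0]'|grep -v -e rot -e grip
```

```text
time_s: 14.1
position: [0.5648, -0.1144, 0.0927]
ft_force: [-0.7, -0.6, -0.9]
time_s: 14.5
position: [0.5648, -0.1145, 0.0898]
ft_force: [-1.0, -0.7, -0.5]
```

```bash
python3 -m pendant '[15,0,0,0.04,0,0,0, 15,0,0,0.04,0,0,0, 15,0,0,0.02,0,0,0, 15,0,0,0,0,0,0, 15,0,0,0,0,0,0]'|grep -v -e rot -e grip
python3 -m pendant '[15,0,0,0.02,0,0,0, 15,0,0,0.02,0,0,0, 15,0,0,0,0,0,0, 15,0,0,0,0,0,0]'|grep -v -e rot -e grip
```

```text
time_s: 15.0
position: [0.5649, -0.1145, 0.0848]
ft_force: [-0.6, -1.0, -1.1]
time_s: 15.4
position: [0.5648, -0.1145, 0.0828]
ft_force: [-0.2, 0.0, -1.1]
```

```bash
python3 -m pendant '[15,0,0,0.014,0,0,0, 15,0,0,0,0,0,0, 15,0,0,0,0,0,0]'|grep -v -e rot -e grip
python3 -m pendant '[15,0,0,0.01,0,0,0, 15,0,0,0,0,0,0, 15,0,0,0,0,0,0]'|grep -v -e rot -e grip
```

```text
time_s: 15.7
position: [0.5649, -0.1145, 0.0821]
ft_force: [-0.3, 0.1, -1.5]
time_s: 16.0
position: [0.5649, -0.1145, 0.0816]
ft_force: [0.5, 0.3, -0.4]
```

```bash
python3 -m pendant '[15,0,0,0.008,0,0,0, 15,0,0,0,0,0,0, 15,0,0,0,0,0,0]'|grep -v -e rot -e grip
python3 -m pendant '[15,0,0,0.006,0,0,0, 15,0,0,0,0,0,0, 15,0,0,0,0,0,0]'|grep -v -e rot -e grip
```

```text
time_s: 16.3
position: [0.5649, -0.1146, 0.0816]
ft_force: [-1.1, 0.6, 4.4]
time_s: 16.6
position: [0.5649, -0.1146, 0.0816]
ft_force: [-2.1, 0.1, 7.7]
```

The collar is seated: z has stopped at 0.0816, as predicted, and Fz is rising. I'll open and look.

```bash
python3 -m pendant '[15,0,0,-0.006,0,0,0, 50,0,0,0,0,0,0, 50,0,0,0,0,0,0, 50,0,0,0,0,0,0, 50,0,0,0,0,0,0, 50,0,0,0,0,0,0]'|grep -v -e rot
python3 -m pendant '[50,0,0,-0.2,0,0,0, 50,0,0,-0.4,0,0,0, 50,0,0,-0.5,0,0,0, 50,0,0,-0.5,0,0,0, 50,0,0,-0.4,0,0,0, 50,0,0,0,0,0,0, 50,0,0,0,0,0,0, 50,0,0,0,0,0,0]'|grep -v -e rot
python3 -c "
from h import *
im=get_image('wrist'); cv2.imwrite('pics/w9.png',im['frame'][:,:,::-1])
im=get_image('scene'); cv2.imwrite('pics/s9.png',cv2.resize(im['frame'][80:310,120:520],None,fx=2,fy=2,interpolation=2)[:,:,::-1])
im=get_image('top'); cv2.imwrite('pics/t9.png',im['frame'][:,:,::-1])
"
```

```text
time_s: 17.2
position: [0.5649, -0.1145, 0.0811]
ft_force: [-0.2, -0.2, 0.2]
grip_width: 0.0501
time_s: 18.0
position: [0.5644, -0.1144, 0.1803]
ft_force: [-0.1, 1.3, -1.4]
grip_width: 0.0499
```

View pics/w9.png

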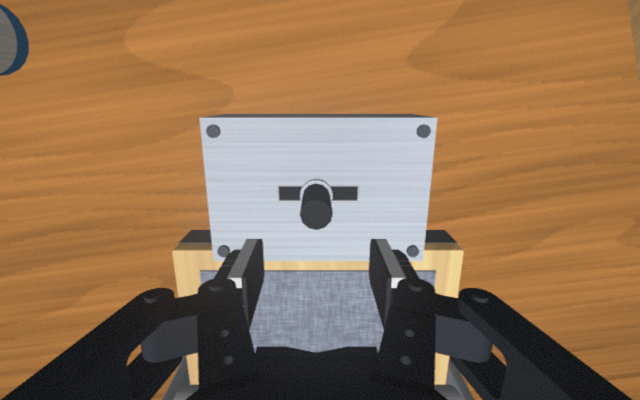

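View pics/s9.png

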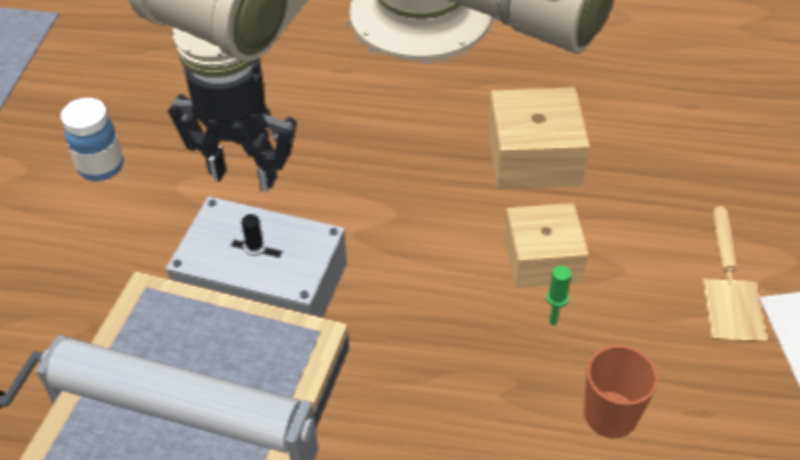

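The pin stands in the slot with its collar on the cover (collar at about (316,190) in the wrist view). The arm is clear, and the cup, jar and spatula look untouched. I'll check the handle height and flatness by number.

```bash
python3 -c "
from h import *
for n in ['wrist','scene']:
    im=get_image(n); f=im['frame']; s=observe()
    t,b=proj(im,[.5649,-.1145,.12]),proj(im,[.5649,-.1145,.075]); print(n,'exp top',t.round(1),'base',b.round(1))
    u,v=(int(round(t[0])),int(round(t[1]))); R,_=cv2.Rodrigues(np.array(im['rvec'],float)); tv=np.array(im['tvec'],float).ravel()
    for du in(-4,0,4):
      d=im['depth'][v,u+du] 
      p=R.T@(d*np.linalg.inv(im['K'])@np.array([u+du,v,1])-tv); print(p.round(4))
    x,y=int(b[0]),int(b[1]); w=40 if n=='wrist' else 25
    cv2.imwrite(f'pics/f_{n}.png',cv2.resize(f[y-w:y+w,x-w:x+w],(480,480),interpolation=2)[:,:,::-1])
"
python3 -c "
import cv2,numpy as np
a=cv2.imread('pics/f_wrist.png');b=cv2.imread('pics/f_scene.png');cv2.imwrite('pics/f.png',cv2.resize(np.hstack([a,b]),(800,400)))"
```

```text
wrist exp top [317.2 213.3] base [316.9 194.3]
[ 0.5642 -0.1172  0.1204]
[ 0.565  -0.1146  0.1191]
[ 0.5651 -0.112   0.1199]
scene exp top [245.3 189.1] base [247.5 201.6]
[ 0.5664 -0.1242  0.1205]
[ 0.563  -0.1158  0.1181]
[ 0.5625 -0.1063  0.1191]
```

View pics/f.png

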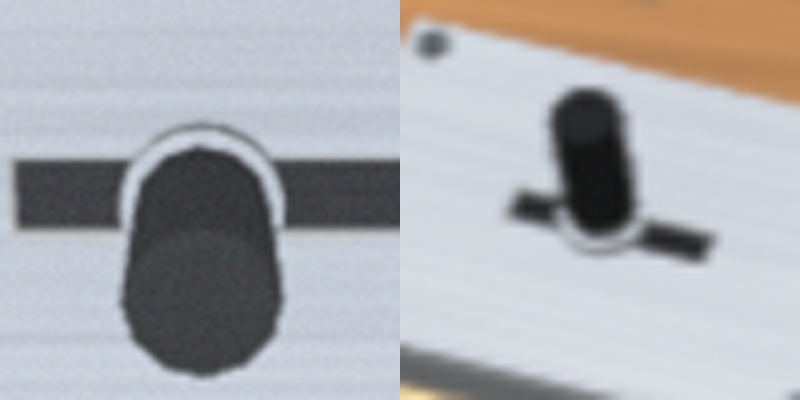

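The handle top reads 0.120 m, exactly as expected when fully home. It stands upright and the collar is flat on the cover. Handing in.

```bash
python3 -c "
from rig import *
print(close_job())"
```

```text
the job is handed in; nothing more can be done
None
```

The locking pin is fully home in the gauge bar, and I handed the job in at about 18.5 s of the 51 s limit.

- **Pick-up:** I took the black pin from the smaller stand and lowered it through the lip near the slot's −y end without touching the cover.
- **Finding the hole:** I slid the tip along the bar at about 5 N net. It dropped in about 1 mm to the −y side of the slot's centre.
- **Pushing home:** I pushed the pin home with a final force reading of about 8 N, then let go and moved the arm clear.
- **Last checks:** The tool stopped where I had worked out the pin would be home. The depth images put the handle top at about 0.12 m, as expected. The pin stands upright with its collar flat on the cover.
- **Bystanders:** The cup, jar and spatula look unmoved by eye, though I didn't measure their positions again.
- **Disagreements:** No checks failed. My estimates of the slot's centre line differed by up to about 2 mm between views, so I used the wrist camera. There was a brief side force of about 2 N in the hole, which I eased by shifting about 0.4 mm.

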